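Open the barrier of a test stand and push the wood panel home

TASK

Gently push the test stand's lowered barrier up by its orange bar, past its balance point, so that it tips back and stays raised by itself. Then, without lifting it, push the pale wooden test panel along between the guide rails until it is fully home against the black stop. Grasp nothing, and leave the other things on the stand and the bench where they are.

Things in the scene. Friction and masses are not known exactly. Their poses are not given: they have to be found in the camera images.
- stand: Fixed aluminium stand, deck 340 x 260 x 15 mm. Origin: centre of the deck's underside, on the bench. x: the way the panel is pushed (roughly away from the robot), z up. Dark guide rails along x from x = -170 to +70 mm, 86 mm apart inside, 12 mm high over the deck. Face of the black stop at x = +60 mm. Blue hinge posts at x = +90, y = +/-80 mm, up to z = 120 mm.
- hinge (a point): Middle of the barrier's hinge axis, in the stand's frame at x = +90, y = 0, z = +100 mm; the axis runs along the stand's y.
- push_bar (a point): Centre of the barrier's orange round bar, 18 mm diameter, 136 mm long along the stand's y, 190 mm from the hinge axis. Lowered, it lies on the -x side, the arm rising 20 degrees above level from hinge to bar; raising swings it up and over towards +x. White side arms at y = +/-58 mm join it to the hinge; below it is free space down to the panel.
- barrier (a joint): Angle in rad: 0 lowered on its limit, 1.57 fully raised on its limit (20 degrees beyond upright). A yellow gate plate 90 mm before the hinge blocks the panel's way when lowered; a steel counterweight sits behind the hinge. Below about 0.8 rad it falls back; beyond about 0.9 it falls on to fully raised in about 1 s, lightly damped. Raising takes 2 to 4 N at the bar.
- panel_center (a point): Centre of the loose pale wooden panel, 100 mm (along the stand's x) x 80 x 16 mm, about 90 g, on the deck between the rails in front of the gate plate, its top 4 mm above the rails. Home, its far edge touches the stop and its centre is at x = +10 mm in the stand's frame. The deck before its near edge is open for 25 to 45 mm, then the bench.
- weight: Bystander: brass weight, 28 mm diameter, 44 mm tall, standing on the deck beside the +y rail; origin at its foot.
- block: Bystander: 30 mm aluminium cube on the deck beside the -y rail; origin under its centre.
- wash_bottle: Bystander: white wash bottle with blue cap and spout, 64 mm diameter, 190 mm tall; origin at its foot.
- cup: Bystander: blue mug, 76 mm diameter, 90 mm tall; origin at its foot.
- jar: Bystander: clear jar with black cap, 60 mm diameter, 80 mm tall; origin at its foot.
- spare_panel: Bystander: darker wooden panel, 100 x 80 x 16 mm, lying flat on the bench away from the stand; origin under its centre.
Things that resemble listed ones, but are neither listed nor needed, are in the scene too. What is shaped like the part that bears panel_center but green is not meant.

How it is judged:
By the outcome, as a careful person would: the job done as asked, in the order asked, and still so for the second after the job is handed in, with the robot touching nothing.
It also fails if it takes over 51 s, if anything falls off the work surface, if the arm or the gripper's body presses on something with over 40 N, if the wrist force passes 120 N, or if a joint passes its speed limit or range.

ROBOT

A 7-joint arm with a two-finger parallel gripper is mounted at the origin on the work surface. World frame = base frame: x ahead of the robot, y to its left, z up, the work surface at z = 0. Lengths are in m, angles in rad, forces in N, time in s.
With the tool pointing down it reaches from about 0.425 to 1.025 m from the base axis. Payload 9.4 kg.
Tool frame: the origin (TCP) lies at the very end of the fingers, on their centre line; the grasp point (between the pads) lies 19 mm behind it; z points along the fingers, x is the direction in which the jaws open and shut, and the axes are right-handed (so a half turn about z gives the same grasp; the last joint's range is limited). The gripper opens to 93 mm and grips with 3 to 60 N. Pads are 15 mm wide; open, the fingers measure 128 mm over their backs; the gripper's body (75 mm by 188 mm) begins 65 mm behind the grasp point.
Start: joints at [1.25, 0.599, -0.003, 1.599, 0.002, 0.943, -0.08], TCP at [0.175, -0.704, 0.184] pointing down, gripper open.
Joint ranges: [-2.57, 2.57], [-0.35, 1.97], [-1.29, 1.29], [0.11, 2.56], [-1.05, 4.19], [0.11, 1.86], [-2.63, 2.63]. Speed limits (rad/s): [2.22, 2.22, 3.01, 3.01, 3.14, 3.14, 3.14].

INTERFACE

Orientations are given as a 3x3 rotation matrix whose columns are the frame's x, y, z axes.
In Python, from rig import manip, capture, workorder gives the robot as it stands.
- The arm moves only by the tool move_arm, never from a script. Its argument "rows" is a list of rows, each a list of 4 numbers: the shift along the tool's x, y, z in m, then the turn about the tool's z in degrees. In form: [[tx, ty, tz, turn], ...]. A call has 1 to 10 rows; each row is the pose to reach, as a shift and turn from the pose measured when the call began, along the tool's axes at that moment; what a row does not reach only later rows make up. A row lasts 1/12 s, in which the tool goes at most 41.7 mm and 7.16 degrees, less where a joint would pass 70% of its speed; a pose out of reach is approached as far as the arm can. A call with a gripper value outside its range is refused whole. "gripper" is the opening, from 0 (shut) to 1 (fully open), set as the call begins (left out, the last holds). The fingers move at their own pace and stop on an object; "grip_force" is the grip in N (left out, the last holds). Time passes only in rows, so rows that repeat a pose let the fingers close. It gives the time, the measured TCP pose, the force and the opening at its end, in the units of the state.
- manip.get_state(): the state, without advancing time (a new reading comes with each control period).
- capture(name): name is "scene" or "side" or "wrist"; returns a dict with "frame" (480x640x3 uint8, red, green, blue), "camera_matrix" (3x3 intrinsics, pixels), "world_from_camera" (4x4, takes a point from camera to world coordinates); the wrist camera has in their place "mount" (4x4, takes a point from camera to tool coordinates, whose origin is the TCP and whose axes are the tool frame's). Camera axes: x right, y up, looking along -z (the intrinsics and any distortion apply to the point x, -y, -z); pixel columns grow to the right and rows downward; lengths in m; the calibration is good to about 2 mm. A picture is of the moment at which its call begins: read the wrist's pose just before it. There is no depth.
- workorder.finish_job(): hands the job in, once; it reports no verdict.
The state is a dict: "t": time; "joint_pos": joint angles; "joint_velocities": joint speeds; "effort": joint torques, N m; "tcp_pos": TCP position; "tool_rot": TCP orientation; "contact_force": force on the tool from outside, world axes, zero at the start; "moment": the same for the moment, N m; "finger_gap": finger opening in m.
Only numpy, scipy, OpenCV 4.12 (cv2) and the standard library are available. Lean on these libraries where they do the work, as an engineer would, in place of code of your own. Each camera call takes 0.05 s, during which the arm holds its last target.

## Working session

There is one attempt and no reset: what is moved stays moved. The work goes in short steps, Python scripts to look and compute and a tool call to move; the robot and the scene stay as the last step left them, time stands still between calls to the robot, and variables do not carry over. Pictures are saved under pics/ and viewed, and the job is handed in when it is done.

Besides the shell and the picture viewer there is one more tool, called after "Emit:" as name(argument=value, ...), one argument or row to a line, values as JSON. move_arm: Moves the arm, as the interface text tells. Its arguments: {"type":"object","properties":{"rows":{"type":"array","items":{"type":"array","items":{"type":"number"}}},"gripper":{"type":"number"},"grip_force":{"type":"number"}},"required":["rows"]}

```bash
ls; mkdir -p pics
python3 - <<'E'
from rig import manip, capture, workorder
import cv2,json,pickle
s=manip.get_state()
for k,v in s.items(): print(k,v)
for n in ["scene","side","wrist"]:
    c=capture(n); pickle.dump(c,open(f"pics/{n}0.pkl","wb"))
    cv2.imwrite(f"pics/{n}0.png",c["frame"][:,:,::-1])
    print(n,c["camera_matrix"].tolist(),{k:(v.tolist() if hasattr(v,'tolist') else v) for k,v in c.items() if k not in("frame","camera_matrix")})
E
```

```text
pics
t 0.0
joint_pos [ 1.25029128  0.60009984 -0.00255948  1.60011662  0.00178676  0.94291468
 -0.07976641]
joint_velocities [ 0.00158548 -0.00132108  0.00011744  0.00078967 -0.00087126 -0.00145131
 -0.00132025]
effort [ 1.01502272e-03 -7.65073514e+01  1.49700411e+00 -2.52356547e+01
 -5.24488231e-02  1.68503844e-02  1.49664093e-04]
tcp_pos [ 0.17487409 -0.70303679  0.18348278]
tool_rot [[ 2.41491322e-01 -9.70402856e-01 -4.87602905e-04]
 [-9.70401771e-01 -2.41491783e-01  1.45675901e-03]
 [-1.53139520e-03  1.21376065e-04 -9.99998820e-01]]
contact_force [-0.7975933  -0.24736003 -0.65051512]
moment [0.02901538 0.01490592 0.03490343]
finger_gap 0.0935454286387915
scene [[594.6088885300481, 0.0, 322.52650062117834], [0.0, 594.6088885300481, 242.6173270822876], [0.0, 0.0, 1.0]] {'world_from_camera': [[-0.2732660936930155, -0.694985797872537, 0.6650717125192089, 1.4311635131331018], [0.9617202158335906, -0.18265821318479153, 0.2042797190450659, 0.25041251188835395], [-0.020490692881204666, 0.6954356317529413, 0.7182961879292104, 1.113443224822822], [0.0, 0.0, 0.0, 1.0]]}
side [[610.5424897733841, 0.0, 320.1990351099424], [0.0, 610.5424897733841, 247.0527451754042], [0.0, 0.0, 1.0]] {'world_from_camera': [[-0.9778867846357486, 0.13990535794451275, -0.1554475064231477, 0.29014775920037394], [-0.20818849377044324, -0.7218532412349328, 0.6599889765596211, 1.0791555039345975], [-0.019874292348430793, 0.6777568804055328, 0.7350174307910047, 1.3544437941811038], [0.0, 0.0, 0.0, 1.0]]}
wrist [[408.4776938954144, 0.0, 323.7322636153663], [0.0, 408.4776938954144, 244.43302077722183], [0.0, 0.0, 1.0]] {'mount': [[0.9999987544342974, -0.0006294824098926292, -0.0014473706322616884, -0.00020214896071846233], [-0.0009999456687040565, -0.962182904486701, -0.27240238329022354, -0.0768015753550963], [-0.0012211627701242615, 0.27240349128715263, -0.9621823354728856, -0.19968351832087908], [0.0, 0.0, 0.0, 1.0]]}
```

View pics/scene0.png

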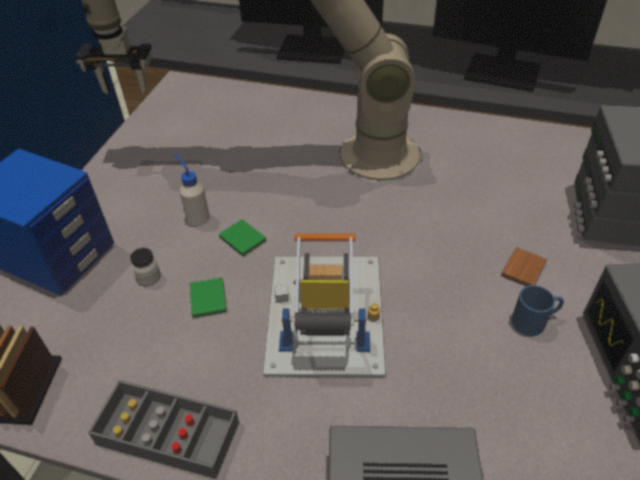

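View pics/side0.png

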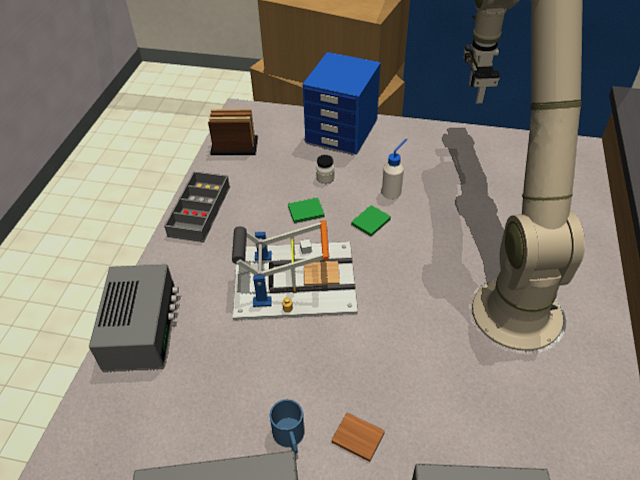

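View pics/wrist0.png

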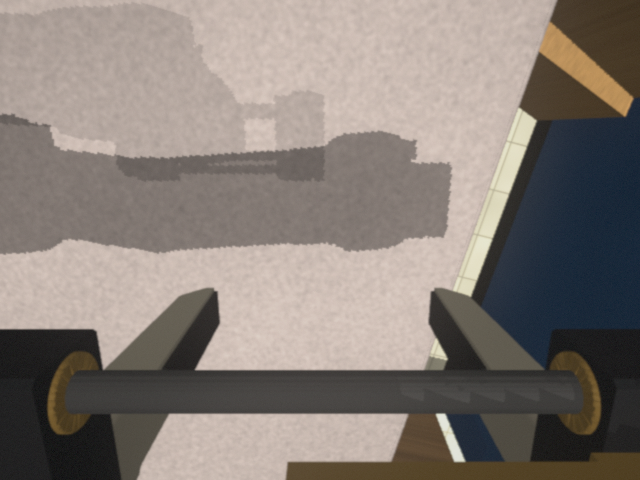

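```bash
cat > h.py <<'E'
import numpy as np,cv2,pickle
def load(n): return pickle.load(open(f"pics/{n}.pkl","rb"))
def ray(c,uv,pose=None):
    K=c["camera_matrix"]; T=c["world_from_camera"] if pose is None else pose
    d=np.array([(uv[0]-K[0,2])/K[0,0],-(uv[1]-K[1,2])/K[1,1],-1.0])
    d=T[:3,:3]@d; return T[:3,3],d/np.linalg.norm(d)
def plane(c,uv,z,pose=None):
    o,d=ray(c,uv,pose); return o+d*(z-o[2])/d[2]
def tri(r1,r2):
    A=np.zeros((3,3));b=np.zeros(3)
    for o,d in(r1,r2):
        P=np.eye(3)-np.outer(d,d);A+=P;b+=P@o
    x=np.linalg.solve(A,b); return x,[np.linalg.norm((np.eye(3)-np.outer(d,d))@(x-o)) for o,d in(r1,r2)]
def proj(c,p,pose=None):
    K=c["camera_matrix"]; T=c["world_from_camera"] if pose is None else pose
    q=np.linalg.inv(T)@np.append(p,1); return np.array([K[0,2]+K[0,0]*q[0]/-q[2],K[1,2]-K[1,1]*q[1]/-q[2]])
E
python3 - <<'E'
from h import *
for n,(x,y,w,h) in {"scene0":(250,220,150,165),"side0":(220,210,150,120)}.items():
    c=load(n);f=c["frame"]; cv2.imwrite(f"pics/{n}c.png",cv2.resize(f[y:y+h,x:x+w,::-1],None,fx=5 if n=="side0" else 3.6,fy=5 if n=="side0" else 3.6,interpolation=cv2.INTER_CUBIC))
    hsv=cv2.cvtColor(f,cv2.COLOR_RGB2HSV)
    m=cv2.inRange(hsv,(4,190,120),(14,255,255)); 
    k,l,st,ce=cv2.connectedComponentsWithStats(m)
    for i in range(1,k):
        if st[i,4]>30:
            ys,xs=np.where(l==i); print(n,st[i],ce[i],cv2.minAreaRect(np.c_[xs,ys].astype(np.float32)))
E
```

```text
scene0 [301 235  32   4  72] [317.48611111 236.86111111] ((316.4859313964844, 236.93502807617188), (31.08060646057129, 2.8694746494293213), 1.8476102352142334)
side0 [321 221   7  38 195] [323.9025641  239.06666667] ((323.8677062988281, 239.38327026367188), (37.05270767211914, 5.426910877227783), 86.42366790771484)
```

```bash
sleep 1
```

```text
(no output)
```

View pics/scene0c.png

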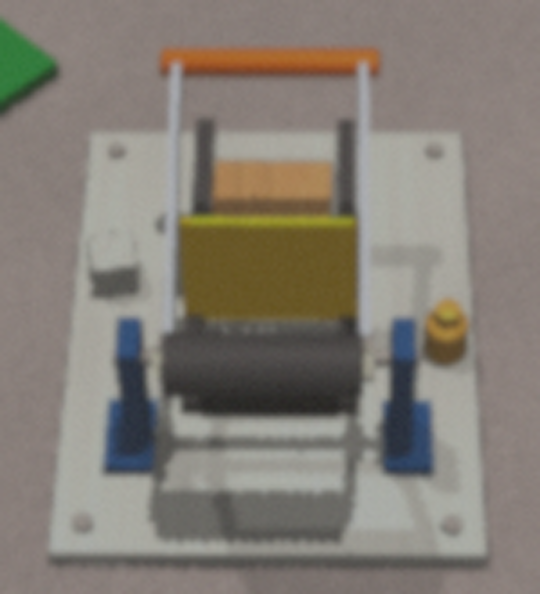

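View pics/side0c.png

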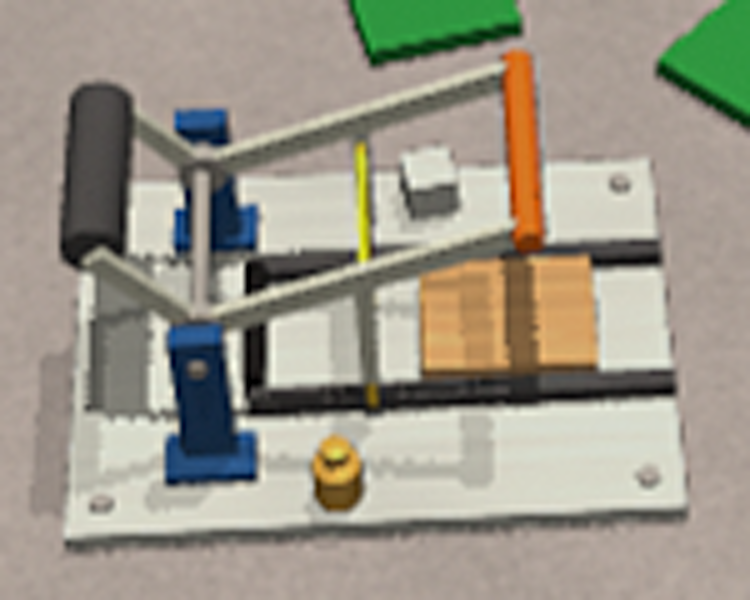

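Run:
```python
from h import *
A=load("scene0");B=load("side0")
a=lambda u,v:(250+u/3.6-.36,220+v/3.6-.36)
b=lambda u,v:(220+u/5-.4,210+v/5-.4)
# corners: near-right(+y), near-left(-y), far..
for n,p,q in [("near -y",(90,132),(652,157)),("near +y",(462,130),(688,515)),("far +y",(487,552),(65,540)),("far -y",(50,554),None)]:
    print(n,plane(A,a(*p),.015), plane(B,b(*q),.015) if q else "", tri(ray(A,a(*p)),ray(B,b(*q))) if q else "")
for n,p,q in [("bar -y",(162,59),(518,53)),("bar +y",(379,62),(528,247))]:
    print(n,tri(ray(A,a(*p)),ray(B,b(*q))))
for n,q in [("p near -y",(587,255)),("p near +y",(598,372)),("p far +y",(420,372)),("p far -y",(430,262))]:
    print(n,plane(B,b(*q),.031))
```

```text
near -y [ 0.49103094 -0.16567145  0.015     ] [ 0.49053711 -0.16485107  0.015     ] (array([ 0.4905876 , -0.16576424,  0.01427925]), [np.float64(0.00019375649888630505), np.float64(0.00019375649888608593)])
near +y [0.42286517 0.08530213 0.015     ] [0.42453189 0.09382932 0.015     ] (array([0.42346974, 0.08780121, 0.0122033 ]), [np.float64(0.0035447681653767165), np.float64(0.0035447681653767225)])
far +y [0.74990043 0.17072726 0.015     ] [0.7522076  0.17563284 0.015     ] (array([0.75143412, 0.17274461, 0.01456822]), [np.float64(0.0025078771013965404), np.float64(0.002507877101396679)])
far -y [ 0.8184383  -0.07744724  0.015     ]  
bar -y (array([ 0.55351934, -0.08402968,  0.16993819]), [np.float64(0.00019435054683098228), np.float64(0.00019435054683094712)])
bar +y (array([0.5194466 , 0.04771188, 0.16519943]), [np.float64(0.0020623812364166634), np.float64(0.002062381236416511)])
p near -y [ 0.51130901 -0.06638016  0.031     ]
p near +y [0.48874989 0.01790531 0.031     ]
p far +y [0.58635521 0.03703608 0.031     ]
p far -y [ 0.59919858 -0.04378736  0.031     ]
```

```bash
cat >> h.py <<'E'
O=np.array([.621,.005,0]);YAW=np.radians(14.8)
R=np.array([[np.cos(YAW),-np.sin(YAW),0],[np.sin(YAW),np.cos(YAW),0],[0,0,1]])
def W(p): return O+R@np.array(p)
def S(p): return R.T@(np.asarray(p)-O)
def to(target,az=104.8):
    from rig import manip
    s=manip.get_state();T=s["tool_rot"]
    d=T.T@(np.array(target)-s["tcp_pos"])
    a=np.degrees(np.arctan2(T[1,0],T[0,0]))
    print("t",round(s["t"],2),"stand",S(s["tcp_pos"]).round(4),"az",a.round(2),"F",s["contact_force"].round(1),"shift",d.round(4),"turn",round(-((az-a+180)%360-180),2), "j",s["joint_pos"].round(2))
E
python3 - <<'E'
from h import *
A=load("scene0")
print("bottle",plane(A,(196,222),0),"jar",plane(A,(147,282),0))
to(W([-.15,0,.3])); to([.40,-.40,.30])
E
```

```text
bottle [ 0.41263147 -0.41985428  0.        ] jar [ 0.64065582 -0.44862535  0.        ]
t 0.15 stand [-0.6122 -0.5707  0.1837] az -76.03 F [-0.4  0.2  0.4] shift [-0.5775 -0.4539 -0.1157] turn 179.17 j [ 1.25  0.6  -0.    1.6   0.    0.94 -0.08]
t 0.15 stand [-0.6122 -0.5707  0.1837] az -76.03 F [-0.4  0.2  0.4] shift [-0.24   -0.2916 -0.1161] turn 179.17 j [ 1.25  0.6  -0.    1.6   0.    0.94 -0.08]
```

Emit:
move_arm(
  rows=[
    [0, 0, -0.04, 0],
    [0, 0, -0.08, 0],
    [0, 0, -0.12, 0],
    [0, -0.035, -0.13, -7],
    [0, -0.07, -0.13, -14],
  ],
  gripper=0,
)

```text
t: 0.57
tcp_pos: [0.2414, -0.6889, 0.3186]
tool_rot: [[0.469, -0.883, 0.001], [-0.883, -0.469, -0.006], [0.006, 0.002, -1.0]]
contact_force: [1.8, -0.3, -0.1]
finger_gap: 0.0644
```

Run:
```python
from h import *
to(W([-.15,0,.3])); to([.38,-.38,.315])
```

```text
t 0.57 stand [-0.5443 -0.5739  0.3186] az -62.03 F [ 1.8 -0.3 -0.1] shift [-0.469  -0.5147  0.0148] turn -166.83 j [ 1.19  0.5  -0.06  1.43  0.03  1.2   0.04]
t 0.57 stand [-0.5443 -0.5739  0.3186] az -62.03 F [ 1.8 -0.3 -0.1] shift [-0.2078 -0.2673  0.0018] turn -166.83 j [ 1.19  0.5  -0.06  1.43  0.03  1.2   0.04]
```

Emit:
move_arm(
  rows=[
    [-0.02, -0.027, 0, -7],
    [-0.042, -0.054, 0, -14],
    [-0.063, -0.081, 0, -21],
    [-0.084, -0.108, 0, -28],
    [-0.105, -0.135, 0, -35],
    [-0.126, -0.162, 0, -42],
    [-0.147, -0.189, 0, -49],
    [-0.168, -0.216, 0, -56],
    [-0.188, -0.243, 0, -63],
    [-0.208, -0.267, 0, -70],
  ],
)

```text
t: 1.4
tcp_pos: [0.3803, -0.3779, 0.3168]
tool_rot: [[0.989, 0.145, 0.001], [0.145, -0.989, -0.006], [0.0, 0.006, -1.0]]
contact_force: [0.7, -0.2, 0.1]
finger_gap: 0.0015
```

Run:
```python
from h import *
to(W([-.15,0,.3]))
```

```text
t 1.4 stand [-0.3305 -0.3087  0.3168] az 8.35 F [ 0.7 -0.2  0.1] shift [ 0.1447 -0.3272  0.0148] turn -96.45 j [ 1.02  0.26 -0.44  1.85  0.13  1.06  0.67]
```

Emit:
move_arm(
  rows=[
    [0.014, -0.033, 0, -7],
    [0.029, -0.065, 0, -14],
    [0.043, -0.098, 0, -21],
    [0.058, -0.131, 0, -28],
    [0.072, -0.164, 0, -35],
    [0.087, -0.196, 0, -42],
    [0.101, -0.229, 0, -49],
    [0.116, -0.262, 0, -56],
    [0.13, -0.294, 0, -63],
    [0.145, -0.327, 0, -70],
  ],
)

```text
t: 2.23
tcp_pos: [0.4761, -0.032, 0.3149]
tool_rot: [[0.197, 0.98, 0.001], [0.98, -0.197, -0.007], [-0.006, 0.002, -1.0]]
contact_force: [0.6, -0.2, -0.5]
finger_gap: 0.0004
```

Run:
```python
from h import *
to(W([-.15,0,.3]))
```

```text
t 2.23 stand [-0.1495  0.0013  0.3149] az 78.66 F [ 0.6 -0.2 -0.5] shift [-0.0013  0.0001  0.0149] turn -26.14 j [ 0.64  0.24 -0.85  1.94  0.21  1.05  1.08]
```

Emit:
move_arm(
  rows=[
    [0, 0, 0, -7],
    [0, 0, 0, -14],
    [0, 0, 0, -21],
    [-0.001, 0, 0, -26],
    [-0.001, 0, 0, -26],
    [-0.001, 0, 0, -26],
  ],
)

```text
t: 2.73
tcp_pos: [0.4758, -0.0331, 0.3148]
tool_rot: [[-0.25, 0.968, 0.001], [0.968, 0.25, -0.006], [-0.006, -0.001, -1.0]]
contact_force: [0.7, -1.0, 0.7]
finger_gap: 0.0009
```

Run:
```python
from h import *
from rig import capture,manip
s=manip.get_state(); c=capture("wrist"); T=np.eye(4);T[:3,:3]=s["tool_rot"];T[:3,3]=s["tcp_pos"]; c["world_from_camera"]=T@c["mount"]
pickle.dump(c,open("pics/w1.pkl","wb")); cv2.imwrite("pics/w1.png",c["frame"][:,:,::-1])
to(W([-.15,0,.13]))
for n,p in dict(bar=[-.0885,0,.165],barL=[-.0885,.068,.165],barR=[-.0885,-.068,.165],pnl=[-.127,0.04,.031],pnr=[-.127,-.04,.031]).items(): print(n,proj(c,W(p)).round(0))
```

```text
t 2.78 stand [-1.501e-01  2.000e-04  3.148e-01] az 104.45 F [-0.7 -0.6 -0.5] shift [0.001  0.0003 0.1848] turn -0.35 j [ 0.72  0.26 -0.95  1.94  0.25  1.06  1.49]
bar [325. 284.]
barL [400. 284.]
barR [251. 284.]
pnl [359. 213.]
pnr [292. 214.]
```

View pics/w1.png

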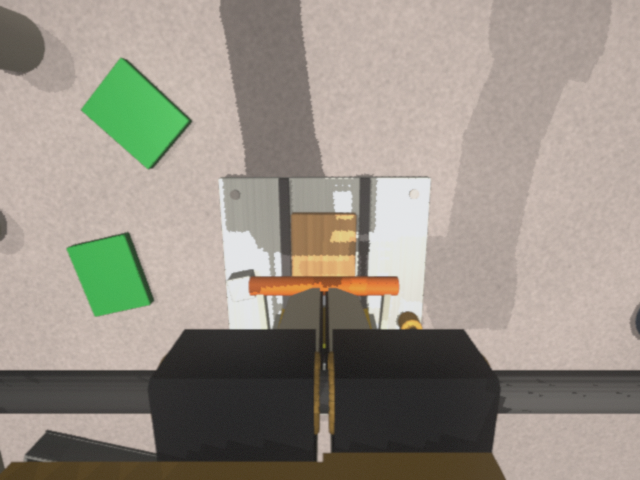

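Emit:
move_arm(
  rows=[
    [0.001, 0, 0.035, 0],
    [0.001, 0, 0.07, 0],
    [0.001, 0, 0.11, 0],
    [0.001, 0, 0.15, 0],
    [0.001, 0, 0.183, 0],
    [0.001, 0, 0.183, 0],
    [0.001, 0.015, 0.183, 0],
    [0.001, 0.03, 0.183, 0],
    [0.001, 0.036, 0.183, 0],
  ],
)

```text
t: 3.53
tcp_pos: [0.5131, -0.0235, 0.1336]
tool_rot: [[-0.248, 0.969, 0.003], [0.969, 0.248, -0.006], [-0.007, 0.002, -1.0]]
contact_force: [1.4, 0.9, 1.0]
finger_gap: 0.0004
```

Run:
```python
from h import *
from rig import capture,manip
c=capture("side")
pickle.dump(c,open("pics/s1.pkl","wb")); cv2.imwrite("pics/s1.png",cv2.resize(c["frame"][170:330,210:410,::-1],None,fx=3.7,fy=3.7,interpolation=cv2.INTER_CUBIC))
to(W([-.105,0,.13]))
```

```text
t 3.58 stand [-0.1113  0.      0.1335] az 104.38 F [0.9 0.1 0.3] shift [0.     0.0063 0.0035] turn -0.42 j [ 0.48  0.52 -0.77  2.1   0.55  0.73  1.17]
```

View pics/s1.png

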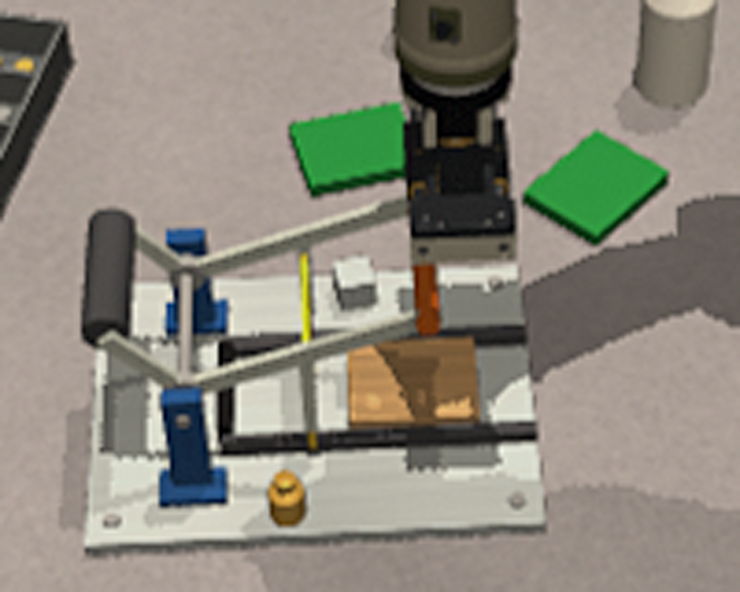

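Emit:
move_arm(
  rows=[
    [0, 0.004, 0.003, 0],
    [0, 0.008, 0.003, 0],
    [0, 0.009, 0.003, 0],
  ],
)

```text
t: 3.83
tcp_pos: [0.519, -0.0224, 0.1307]
tool_rot: [[-0.247, 0.969, -0.002], [0.969, 0.247, -0.009], [-0.008, -0.004, -1.0]]
contact_force: [-10.7, -2.8, 10.6]
finger_gap: 0.0005
```

Run:
```python
from h import *
to(W([-.105,0,.13]))
```

```text
t 3.83 stand [-0.1056 -0.0004  0.1307] az 104.32 F [-10.7  -2.8  10.6] shift [0.0004 0.0006 0.0007] turn -0.48 j [ 0.47  0.53 -0.76  2.09  0.56  0.74  1.17]
```

Emit:
move_arm(
  rows=[
    [0, 0.005, -0.009, 0],
    [0, 0.0085, -0.017, 0],
    [0, 0.012, -0.025, 0],
    [0, 0.016, -0.032, 0],
  ],
)

```text
t: 4.17
tcp_pos: [0.5352, -0.0181, 0.1639]
tool_rot: [[-0.247, 0.969, -0.0], [0.969, 0.247, -0.009], [-0.008, -0.002, -1.0]]
contact_force: [0.5, 0.0, 0.0]
finger_gap: 0.0004
```

Run:
```python
from h import *
from rig import capture,manip
c=capture("side")
cv2.imwrite("pics/s2.png",cv2.resize(c["frame"][170:330,210:410,::-1],None,fx=3.7,fy=3.7,interpolation=cv2.INTER_CUBIC))
to(W([-.105,0,.13]))
```

```text
t 4.22 stand [-0.0873 -0.0004  0.165 ] az 104.3 F [0.7 0.3 1.2] shift [ 0.0005 -0.0177  0.035 ] turn -0.5 j [ 0.48  0.5  -0.8   2.02  0.5   0.82  1.21]
```

View pics/s2.png

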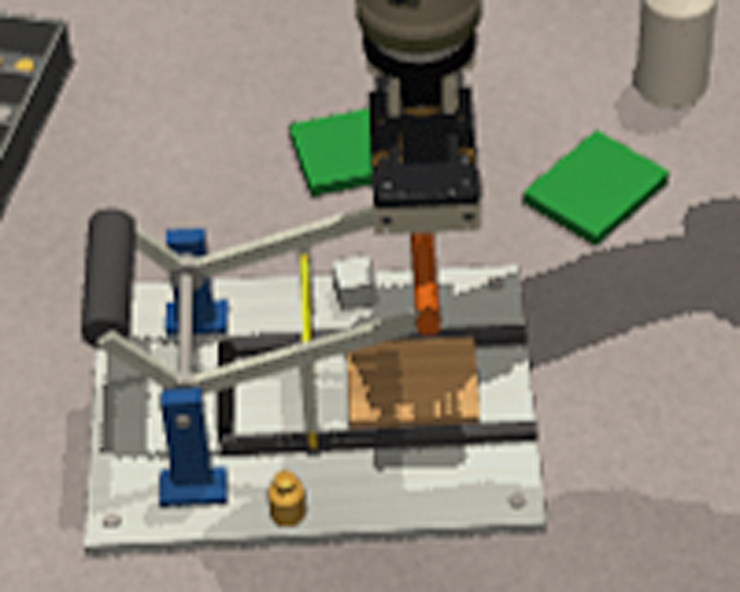

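Run:
```python
from h import *
from rig import capture,manip
s=manip.get_state();print(s["finger_gap"],s["contact_force"],s["tcp_pos"])
c=capture("scene"); print(proj(c,s["tcp_pos"]),proj(c,W([-.0885,0,.165])))
w=capture("wrist")
cv2.imwrite("pics/s3.png",np.hstack([cv2.resize(c["frame"][190:340,250:400,::-1],(400,400)),cv2.resize(w["frame"][200:400,220:420,::-1],(400,400))]))
```

```text
0.0002202708353137541 [0.72469948 0.28181537 1.19498988] [ 0.53665536 -0.01766041  0.16502534]
[325.23450067 237.67047201] [325.40478279 237.30740679]
```

View pics/s3.png

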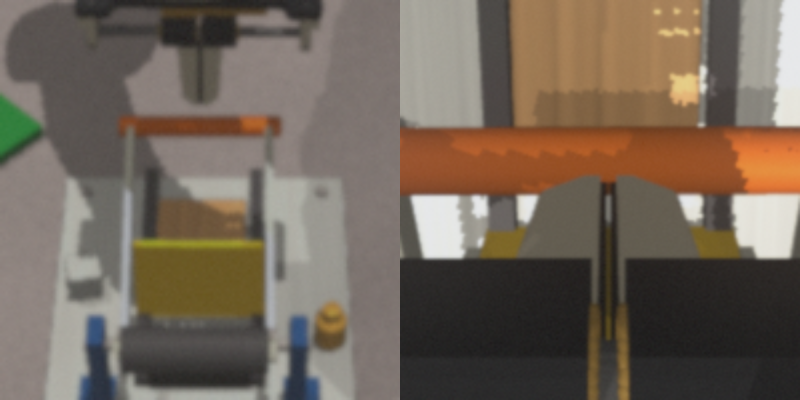

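Run:
```python
from h import *
from rig import capture,manip
s=manip.get_state();T=np.eye(4);T[:3,:3]=s["tool_rot"];T[:3,3]=s["tcp_pos"]
w=capture("wrist");w["world_from_camera"]=T@w["mount"]
A=load("scene0")
p,e=tri(ray(A,(325,228.6)),ray(w,(324,289.)));print(S(p),e,S(s["tcp_pos"]),s["t"])
print(plane(A,(325,228.6),.165),proj(w,s["tcp_pos"]))
cv2.imwrite("pics/w4.png",cv2.resize(w["frame"][240:400,210:440,::-1],None,fx=3.4,fy=3.4,interpolation=cv2.INTER_CUBIC))
c=capture("scene");cv2.imwrite("pics/s4.png",cv2.resize(c["frame"][190:260,270:380,::-1],None,fx=7,fy=7,interpolation=cv2.INTER_CUBIC))
```

```text
[-0.0925135  -0.00026356  0.18842011] [np.float64(0.00029595359335987437), np.float64(0.00029595359335984005)] [-0.08878527 -0.00039411  0.16336086] 4.3167
[ 0.50892472 -0.02599897  0.165     ] [323.67187793 277.64283925]
```

View pics/w4.png

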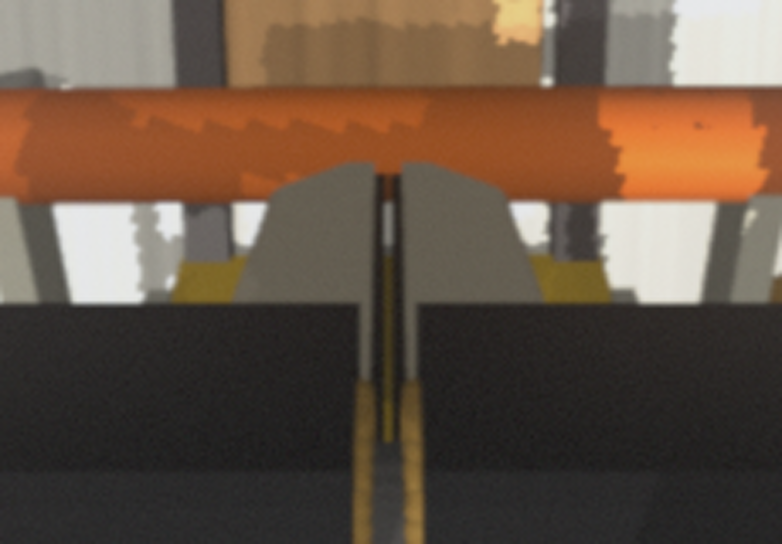

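View pics/s4.png

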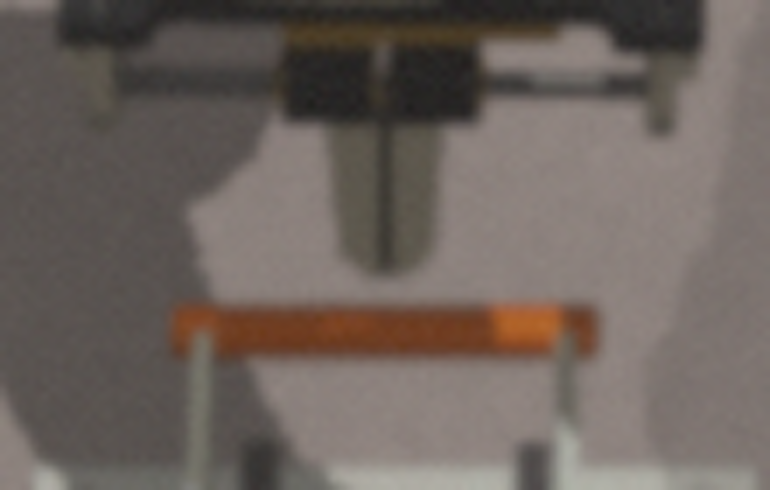

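Run:
```python
from h import *
A=load("scene0");B=load("side0")
t=np.array([ 0.17487409,-0.70303679,0.18348278]); X=np.array([.2415,-.9704,-.0015])
for k in(-.0465,.0465):
  for dz in (0,.02): print(proj(A,t+k*X+[0,0,dz]),proj(B,t+k*X+[0,0,dz]))
a=cv2.resize(A["frame"][30:130,70:170,::-1],(400,400),interpolation=cv2.INTER_CUBIC);b=cv2.resize(B["frame"][30:130,440:540,::-1],(400,400),interpolation=cv2.INTER_CUBIC)
cv2.imwrite("pics/st.png",np.hstack([a,b]))
```

```text
[144.42882548 102.36939259] [476.4481976  111.07417955]
[142.76293634  96.25504415] [477.48952582 105.86564052]
[112.3042236 102.3940377] [470.69148979  94.95821534]
[110.36811975  96.29295233] [471.65894678  89.79488565]
```

View pics/st.png

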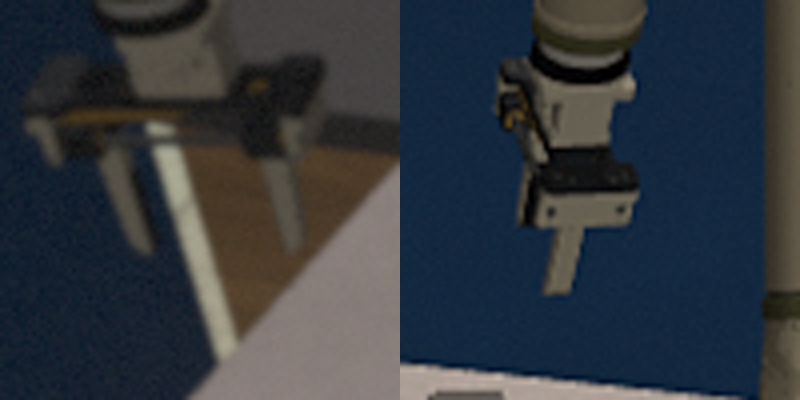

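Emit:
move_arm(
  rows=[
    [0, -0.03, -0.005, 0],
    [0, -0.055, 0, 0],
    [0, -0.055, 0.03, 0],
    [0, -0.055, 0.06, 0],
    [0, -0.055, 0.063, 0],
    [0, -0.045, 0.063, 0],
    [0, -0.035, 0.063, 0],
    [0, -0.025, 0.063, 0],
    [0, -0.023, 0.063, 0],
  ],
)

```text
t: 5.17
tcp_pos: [0.5155, -0.0233, 0.1009]
tool_rot: [[-0.247, 0.969, 0.002], [0.969, 0.247, -0.008], [-0.008, -0.0, -1.0]]
contact_force: [-0.1, 0.9, -0.3]
finger_gap: 0.0004
```

Run:
```python
from h import *
from rig import capture,manip
to(W([-.105,0,.10]))
c=capture("scene");w=capture("wrist")
cv2.imwrite("pics/s5.png",np.hstack([cv2.resize(c["frame"][190:290,270:370,::-1],(400,400),interpolation=cv2.INTER_CUBIC),cv2.resize(w["frame"][200:400,220:420,::-1],(400,400))]))
```

```text
t 5.17 stand [-0.1092 -0.0005  0.1009] az 104.31 F [-0.1  0.9 -0.3] shift [0.0005 0.0042 0.0009] turn -0.49 j [ 0.44  0.56 -0.72  2.12  0.62  0.67  1.11]
```

View pics/s5.png

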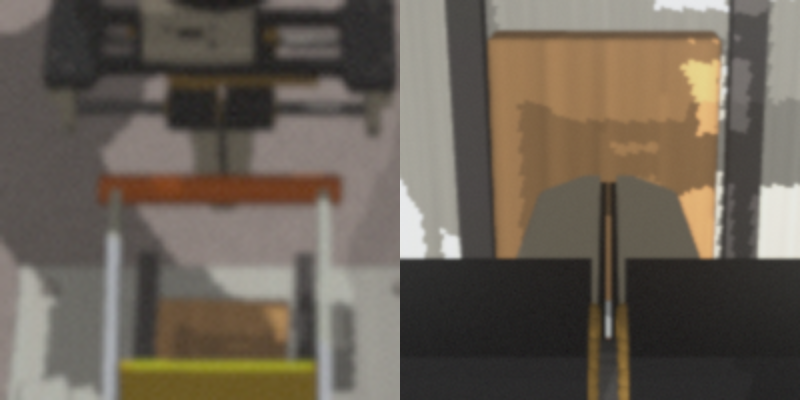

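Emit:
move_arm(
  rows=[
    [0, 0.005, 0, 0],
    [0, 0.009, -0.002, 0],
    [0, 0.012, -0.01, 0],
    [0, 0.0155, -0.018, 0],
    [0, 0.019, -0.026, 0],
  ],
)

```text
t: 5.68
tcp_pos: [0.5286, -0.0202, 0.126]
tool_rot: [[-0.247, 0.969, -0.006], [0.969, 0.247, -0.011], [-0.009, -0.008, -1.0]]
contact_force: [-5.7, -2.2, 1.4]
finger_gap: 0.0002
```

Run:
```python
from h import *
from rig import capture,manip
to(W([-.105,0,.10]))
c=capture("side");w=capture("scene")
cv2.imwrite("pics/s6.png",np.hstack([cv2.resize(c["frame"][190:320,220:350,::-1],(400,400),interpolation=cv2.INTER_CUBIC),cv2.resize(w["frame"][190:290,270:370,::-1],(400,400))]))
```

```text
t 5.68 stand [-0.0958 -0.0008  0.126 ] az 104.31 F [-5.7 -2.2  1.4] shift [ 0.0009 -0.009   0.0261] turn -0.49 j [ 0.45  0.55 -0.75  2.07  0.56  0.75  1.16]
```

View pics/s6.png

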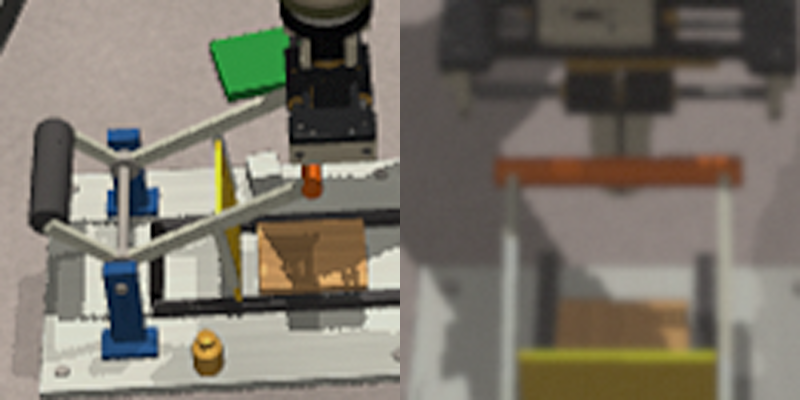

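Emit:
move_arm(
  rows=[
    [0, 0.008, -0.009, 0],
    [0, 0.013, -0.018, 0],
    [0, 0.019, -0.026, 0],
    [0, 0.025, -0.034, 0],
    [0, 0.031, -0.042, 0],
    [0, 0.038, -0.049, 0],
    [0, 0.045, -0.056, 0],
    [0, 0.053, -0.062, 0],
  ],
)

```text
t: 6.45
tcp_pos: [0.5786, -0.0072, 0.1892]
tool_rot: [[-0.247, 0.969, -0.008], [0.969, 0.247, -0.013], [-0.011, -0.011, -1.0]]
contact_force: [-4.2, -1.4, 2.7]
finger_gap: 0.0004
```

Run:
```python
from h import *
from rig import capture,manip
to(W([-.105,0,.10]))
c=capture("side");w=capture("scene")
cv2.imwrite("pics/s7.png",np.hstack([cv2.resize(c["frame"][190:320,220:350,::-1],(400,400),interpolation=cv2.INTER_CUBIC),cv2.resize(w["frame"][170:290,260:380,::-1],(400,400))]))
```

```text
t 6.45 stand [-0.0441 -0.001   0.1892] az 104.29 F [-4.2 -1.4  2.7] shift [ 0.0014 -0.0599  0.0899] turn -0.51 j [ 0.45  0.53 -0.8   1.9   0.48  0.93  1.24]
```

View pics/s7.png

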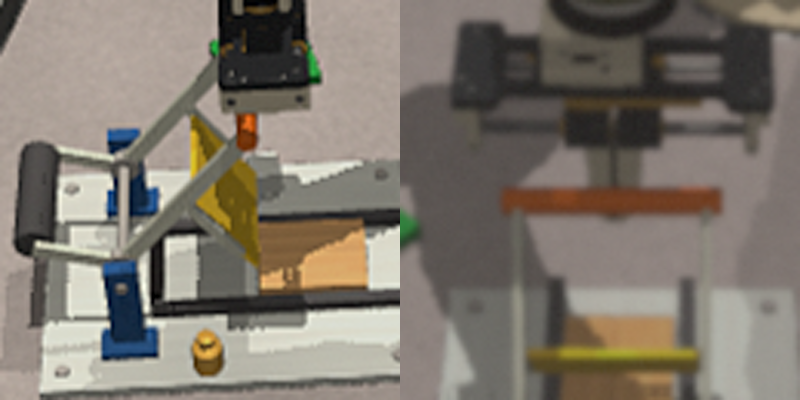

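Emit:
move_arm(
  rows=[
    [0, 0.012, -0.006, 0],
    [0, 0.02, -0.012, 0],
    [0, 0.028, -0.017, 0],
    [0, 0.037, -0.021, 0],
    [0, 0.046, -0.026, 0],
    [0, 0.055, -0.029, 0],
    [0, 0.064, -0.032, 0],
    [0, 0.072, -0.035, 0],
  ],
)

```text
t: 7.22
tcp_pos: [0.6527, 0.0124, 0.2244]
tool_rot: [[-0.247, 0.969, -0.003], [0.969, 0.247, -0.011], [-0.01, -0.005, -1.0]]
contact_force: [1.3, -0.5, -0.6]
finger_gap: 0.0002
```

Run:
```python
from h import *
from rig import capture,manip
to(W([-.105,0,.10]))
c=capture("side");w=capture("scene")
cv2.imwrite("pics/s8.png",np.hstack([cv2.resize(c["frame"][170:320,200:350,::-1],(400,400),interpolation=cv2.INTER_CUBIC),cv2.resize(w["frame"][170:290,260:380,::-1],(400,400))]))
```

```text
t 7.22 stand [ 0.0326 -0.001   0.2244] az 104.29 F [ 1.3 -0.5 -0.6] shift [ 0.0009 -0.1369  0.1252] turn -0.51 j [ 0.39  0.58 -0.79  1.7   0.47  1.07  1.26]
```

View pics/s8.png

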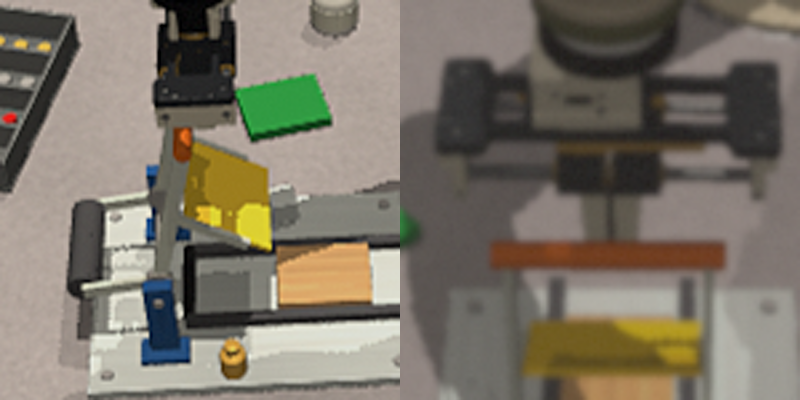

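Emit:
move_arm(
  rows=[
    [0, 0, 0, 0],
    [0, 0, 0, 0],
    [0, 0, 0, 0],
    [0, 0, 0, 0],
    [0, 0, 0, 0],
    [0, 0, 0, 0],
    [0, 0, 0, 0],
    [0, 0, 0, 0],
    [0, 0, 0, 0],
    [0, 0, 0, 0],
  ],
)

```text
t: 8.15
tcp_pos: [0.6532, 0.0128, 0.2246]
tool_rot: [[-0.247, 0.969, -0.002], [0.969, 0.247, -0.01], [-0.009, -0.004, -1.0]]
contact_force: [0.4, -0.1, -0.3]
finger_gap: 0.0007
```

Run:
```python
from h import *
from rig import capture,manip
to(W([-.18,0,.225]))
c=capture("side");w=capture("scene")
cv2.imwrite("pics/s9.png",np.hstack([cv2.resize(c["frame"][170:320,200:350,::-1],(400,400),interpolation=cv2.INTER_CUBIC),cv2.resize(w["frame"][170:310,250:390,::-1],(400,400))]))
```

```text
t 8.15 stand [ 0.0331 -0.0007  0.2246] az 104.3 F [ 0.4 -0.1 -0.3] shift [-0.0012 -0.2131  0.0005] turn -0.5 j [ 0.39  0.58 -0.79  1.7   0.47  1.07  1.26]
```

View pics/s9.png

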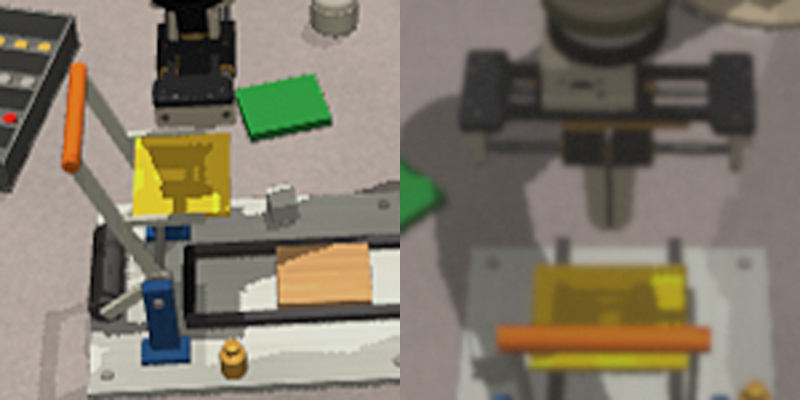

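Emit:
move_arm(
  rows=[
    [0, -0.035, 0, 0],
    [0, -0.075, 0, 0],
    [0, -0.115, 0, -0.5],
    [-0.001, -0.155, 0, -0.5],
    [-0.001, -0.193, 0, -0.5],
    [-0.001, -0.193, 0.04, -0.5],
    [-0.001, -0.193, 0.08, -0.5],
    [-0.001, -0.193, 0.12, -0.5],
    [-0.001, -0.193, 0.16, -0.5],
    [-0.001, -0.193, 0.195, -0.5],
  ],
)

```text
t: 9.08
tcp_pos: [0.4656, -0.0379, 0.0286]
tool_rot: [[-0.255, 0.967, -0.002], [0.967, 0.255, -0.009], [-0.008, -0.004, -1.0]]
contact_force: [1.2, -0.9, -0.7]
finger_gap: 0.0006
```

Emit:
move_arm(
  rows=[
    [0, 0, 0, 0],
    [0, 0, 0, 0],
  ],
)

```text
t: 9.25
tcp_pos: [0.4646, -0.0373, 0.0278]
tool_rot: [[-0.256, 0.967, -0.006], [0.967, 0.256, -0.009], [-0.008, -0.008, -1.0]]
contact_force: [-0.2, 0.9, 0.8]
finger_gap: 0.0002
```

Run:
```python
from h import *
from rig import capture,manip
to(W([-.16,0,.015]))
s=manip.get_state();T=np.eye(4);T[:3,:3]=s["tool_rot"];T[:3,3]=s["tcp_pos"]
w=capture("wrist");w["world_from_camera"]=T@w["mount"];c=capture("scene")
pickle.dump((w,c),open("pics/p10.pkl","wb"))
for z in(0,.01,.02,.03,.04):
  p=s["tcp_pos"]+[0,0,z]; e=R[:,0]*.0075
  print(z,proj(c,p+e).round(1),proj(w,p-e).round(1))
cv2.imwrite("pics/s10.png",np.hstack([cv2.resize(c["frame"][180:280,270:370,::-1],(400,400),interpolation=cv2.INTER_CUBIC),cv2.resize(w["frame"][200:400,220:420,::-1],(400,400))]))
```

```text
t 9.25 stand [-0.162  -0.001   0.0278] az 104.86 F [-0.2  0.9  0.8] shift [0.0011 0.0021 0.0128] turn 0.06 j [ 0.35  0.62 -0.56  2.28  0.82  0.45  0.94]
0 [326.4 257.2] [323.7 263.9]
0.01 [326.3 254.4] [323.5 270.2]
0.02 [326.2 251.6] [323.4 277.2]
0.03 [326.2 248.8] [323.1 284.8]
0.04 [326.1 246. ] [322.9 293.4]
```

View pics/s10.png

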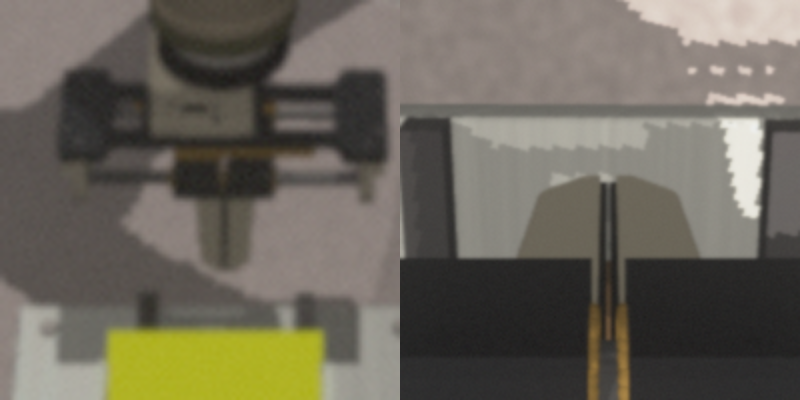

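Emit:
move_arm(
  rows=[
    [0.001, 0, 0.015, 0],
    [0.001, 0, 0.028, 0],
    [0.001, 0, 0.035, 0],
    [0.001, 0, 0.038, 0],
    [0.001, 0, 0.038, 0],
  ],
)

```text
t: 9.77
tcp_pos: [0.4668, -0.037, -0.0072]
tool_rot: [[-0.255, 0.967, 0.001], [0.967, 0.255, -0.01], [-0.009, -0.002, -1.0]]
contact_force: [-0.4, -0.1, 1.2]
finger_gap: 0.0005
```

Run:
```python
from h import *
from rig import capture,manip
to(W([-.145,0,-.014]))
s=manip.get_state();T=np.eye(4);T[:3,:3]=s["tool_rot"];T[:3,3]=s["tcp_pos"]
w=capture("wrist");c=capture("side")
cv2.imwrite("pics/s11.png",np.hstack([cv2.resize(c["frame"][200:330,260:390,::-1],(400,400),interpolation=cv2.INTER_CUBIC),cv2.resize(w["frame"][200:400,220:420,::-1],(400,400))]))
```

```text
t 9.77 stand [-0.1598 -0.0012 -0.0072] az 104.78 F [-0.4 -0.1  1.2] shift [0.0013 0.0148 0.0068] turn -0.02 j [ 0.26  0.67 -0.45  2.3   0.94  0.36  0.82]
```

View pics/s11.png

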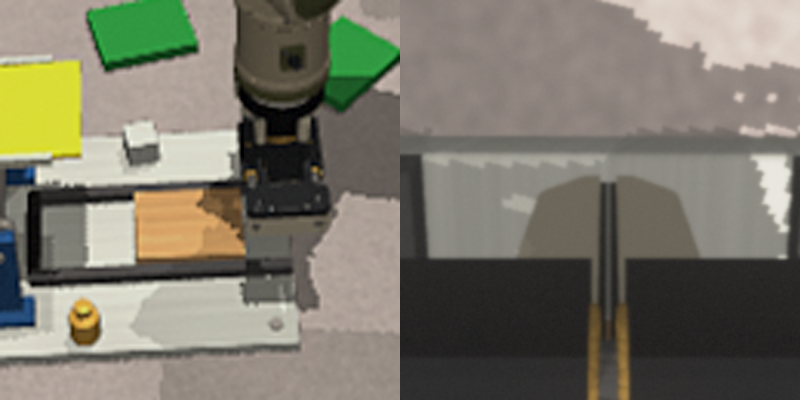

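Emit:
move_arm(
  rows=[
    [0.001, 0, 0.003, 0],
    [0.001, 0, 0.006, 0],
    [0.001, 0, 0.007, 0],
  ],
)

```text
t: 10.12
tcp_pos: [0.4666, -0.0361, -0.0141]
tool_rot: [[-0.255, 0.967, 0.001], [0.967, 0.255, -0.009], [-0.009, -0.002, -1.0]]
contact_force: [-1.0, 1.3, -0.0]
finger_gap: 0.0006
```

Emit:
move_arm(
  rows=[
    [0, 0, 0.002, 0],
    [0, 0, 0.004, 0],
    [0, 0, 0.004, 0],
  ],
)

```text
t: 10.37
tcp_pos: [0.4665, -0.036, -0.0185]
tool_rot: [[-0.255, 0.967, 0.0], [0.967, 0.255, -0.009], [-0.009, -0.002, -1.0]]
contact_force: [1.3, -0.3, -0.0]
finger_gap: 0.0006
```

Emit:
move_arm(
  rows=[
    [0, 0.006, -0.002, 0],
    [0, 0.012, -0.002, 0],
    [0, 0.018, -0.002, 0],
    [0, 0.024, -0.002, 0],
    [0, 0.03, -0.002, 0],
    [0, 0.036, -0.002, 0],
    [0, 0.042, -0.002, 0],
    [0, 0.048, -0.002, 0],
    [0, 0.054, -0.002, 0],
    [0, 0.06, -0.002, 0],
  ],
)

```text
t: 11.2
tcp_pos: [0.5249, -0.0206, -0.0167]
tool_rot: [[-0.255, 0.967, 0.0], [0.967, 0.255, -0.01], [-0.009, -0.002, -1.0]]
contact_force: [-1.5, 0.3, 1.3]
finger_gap: 0.0006
```

Run:
```python
from h import *
from rig import capture,manip
to(W([-.0475,0,-.016]))
w=capture("scene");c=capture("side")
cv2.imwrite("pics/s12.png",np.hstack([cv2.resize(c["frame"][190:320,220:350,::-1],(400,400),interpolation=cv2.INTER_CUBIC),cv2.resize(w["frame"][190:330,250:390,::-1],(400,400))]))
```

```text
t 11.2 stand [-0.0994 -0.0002 -0.0167] az 104.78 F [-1.5  0.3  1.3] shift [ 0.0002  0.0519 -0.0008] turn -0.02 j [ 0.27  0.73 -0.51  2.18  0.87  0.45  0.89]
```

View pics/s12.png

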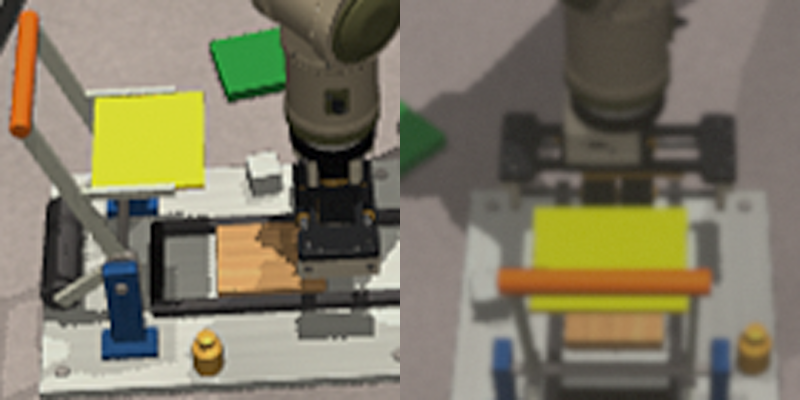

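Emit:
move_arm(
  rows=[
    [0, 0.006, 0, 0],
    [0, 0.012, 0, 0],
    [0, 0.018, 0, 0],
    [0, 0.024, 0, 0],
    [0, 0.03, 0, 0],
    [0, 0.036, 0, 0],
    [0, 0.041, 0, 0],
    [0, 0.044, 0, 0],
  ],
)

```text
t: 11.97
tcp_pos: [0.5694, -0.0086, -0.0167]
tool_rot: [[-0.255, 0.967, 0.002], [0.967, 0.255, -0.008], [-0.009, 0.0, -1.0]]
contact_force: [-1.3, 0.4, 0.6]
finger_gap: 0.0003
```

Run:
```python
from h import *
from rig import capture,manip
to(W([-.0475,0,-.016]))
w=capture("scene");c=capture("side")
cv2.imwrite("pics/s13.png",np.hstack([cv2.resize(c["frame"][190:320,220:350,::-1],(400,400),interpolation=cv2.INTER_CUBIC),cv2.resize(w["frame"][190:330,250:390,::-1],(400,400))]))
```

```text
t 11.97 stand [-0.0533  0.     -0.0167] az 104.78 F [-1.3  0.4  0.6] shift [-0.      0.0058 -0.0007] turn -0.02 j [ 0.27  0.77 -0.54  2.08  0.82  0.53  0.94]
```

View pics/s13.png

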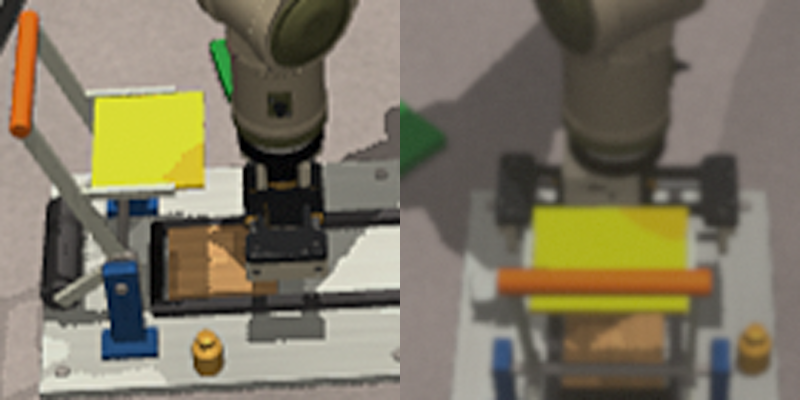

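Nearly home; small slow steps until the force shows the stop.

Emit:
move_arm(
  rows=[
    [0, 0.002, 0, 0],
    [0, 0.004, 0, 0],
    [0, 0.006, 0, 0],
    [0, 0.007, 0, 0],
  ],
)

```text
t: 12.4
tcp_pos: [0.5741, -0.0074, -0.0168]
tool_rot: [[-0.255, 0.967, -0.001], [0.967, 0.255, -0.01], [-0.009, -0.003, -1.0]]
contact_force: [-8.9, -0.4, 6.8]
finger_gap: 0.0004
```

Emit:
move_arm(
  rows=[
    [0, 0.003, 0, 0],
    [0, 0.004, 0, 0],
    [0, 0.004, 0, 0],
  ],
)

```text
t: 12.65
tcp_pos: [0.5738, -0.0076, -0.0171]
tool_rot: [[-0.255, 0.967, -0.007], [0.967, 0.255, -0.013], [-0.011, -0.01, -1.0]]
contact_force: [-12.0, -1.4, 10.4]
finger_gap: 0.0003
```

Run:
```python
from h import *
from rig import capture,manip
to(W([-.0475,0,-.016]))
c=capture("side");f=c["frame"]
cv2.imwrite("pics/s14.png",cv2.resize(f[230:310,250:350,::-1],None,fx=7,fy=7,interpolation=cv2.INTER_CUBIC))
```

```text
t 12.65 stand [-0.0488 -0.0001 -0.0171] az 104.78 F [-12.   -1.4  10.4] shift [ 0.0001  0.0013 -0.0011] turn -0.02 j [ 0.27  0.77 -0.55  2.06  0.81  0.55  0.96]
```

View pics/s14.png

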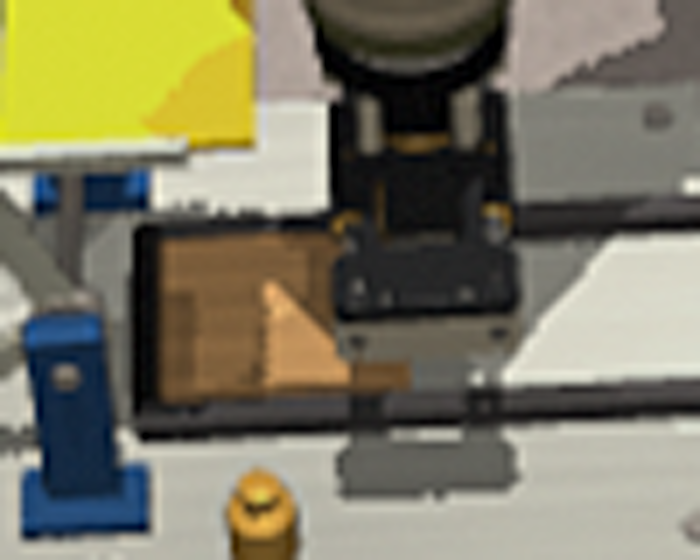

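Emit:
move_arm(
  rows=[
    [0, -0.004, 0, 0],
    [0, -0.012, 0, 0],
    [0, -0.025, 0, 0],
    [0, -0.045, 0, 0],
    [0, -0.07, 0, 0],
    [0, -0.1, -0.01, 0],
    [0, -0.115, -0.04, 0],
    [0, -0.115, -0.08, 0],
    [0, -0.115, -0.12, 0],
    [0, -0.115, -0.16, 0],
  ],
)

```text
t: 13.53
tcp_pos: [0.4629, -0.0345, 0.1457]
tool_rot: [[-0.256, 0.967, -0.008], [0.967, 0.256, -0.012], [-0.01, -0.011, -1.0]]
contact_force: [1.6, -1.5, 0.1]
finger_gap: 0.0006
```

Emit:
move_arm(
  rows=[
    [0, 0, -0.04, 0],
    [0, 0, -0.08, 0],
    [0, 0, -0.12, 0],
    [0, 0, -0.12, 0],
    [0, 0, -0.12, 0],
  ],
)

```text
t: 13.95
tcp_pos: [0.465, -0.0334, 0.2676]
tool_rot: [[-0.254, 0.967, -0.003], [0.967, 0.254, -0.014], [-0.013, -0.006, -1.0]]
contact_force: [-0.5, -0.3, -0.6]
finger_gap: 0.0005
```

Run:
```python
from h import *
from rig import capture,manip
to(W([-.16,0,.26]))
s=manip.get_state();T=np.eye(4);T[:3,:3]=s["tool_rot"];T[:3,3]=s["tcp_pos"]
w=capture("wrist");w["world_from_camera"]=T@w["mount"];c=capture("side")
b=cv2.resize(c["frame"][200:325,220:350,::-1],(416,400),interpolation=cv2.INTER_CUBIC)
cv2.imwrite("pics/s15.png",np.hstack([b,cv2.resize(w["frame"][140:340,220:420,::-1],(384,400))]))
cv2.imwrite("pics/s15f.png",capture("scene")["frame"][:,:,::-1])
for n,p in dict(nl=[-.04,.04,.031],nr=[-.04,-.04,.031],fl=[.06,.04,.031]).items(): print(n,proj(c,W(p)).round(1),proj(w,W(p)).round(1))
```

```text
t 13.95 stand [-0.1607  0.0027  0.2676] az 104.74 F [-0.5 -0.3 -0.6] shift [-0.0026  0.0007  0.0077] turn -0.06 j [ 0.69  0.3  -0.94  2.03  0.31  0.96  1.42]
nl [308.9 283.8] [358.9 305.7]
nr [307.9 262.3] [289.7 305.3]
fl [273.1 285.6] [357.  381.4]
```

View pics/s15.png

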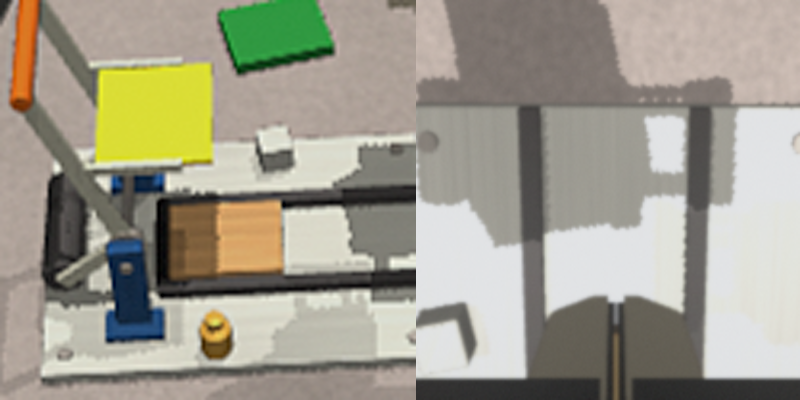

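View pics/s15f.png

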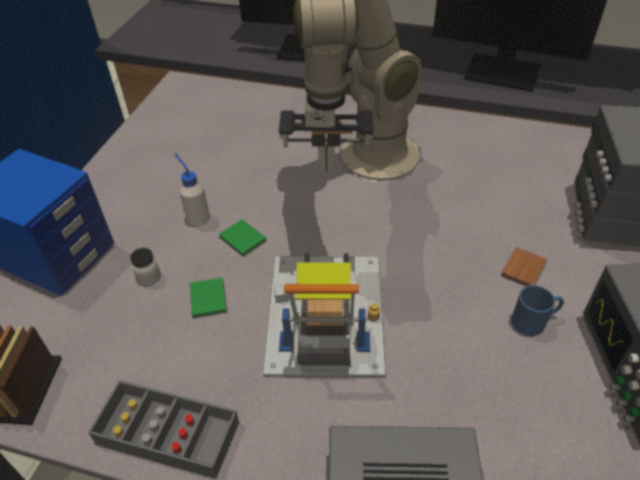

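```bash
python3 -c "
from rig import workorder;print(workorder.finish_job())"
```

```text
the job is handed in; nothing more can be done
None
```

I raised the barrier by its orange bar with the shut fingers until it tipped over. It fell on to fully raised by itself. I then pushed the pale panel along the rails to the black stop, withdrew the arm clear of everything, and handed the job in at about 14 s.

**Last checks:**
- **Barrier:** it is still fully raised in the side and scene views.
- **Panel:** its near edge is at side-view column 308.4, against 308.5 predicted for home. No gap to the stop is visible, and the push force rose to about 12 N against it.
- **Bystanders:** the weight, block, bottle, jar, mug, spare panel and green panels look unmoved. I judged this by eye and did not measure it.
- **Arm:** it is clear of the stand, with contact force near zero.

**What failed or disagreed:**
- **First push on the bar:** the fingers slipped over the bar, reading about 11 N sideways and 11 N up. The barrier did not move.
- **Fingertip height:** the pictures show the fingertips about 35 mm behind the reported TCP, although the text puts the TCP at their very end. Lowering the reported TCP to z = -18 mm over the deck met no contact, which bears this out. I corrected for it from the second push on.

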